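# Put the reagent bottle away in a push-latch dark box

### The job

Put the smallest of the three bottles away in the empty box, the one that is shut: press its lid to release it, and set the bottle down upright inside without dropping it. Leave both boxes with their lids latched shut, the dish still in the other box, and the two bigger bottles standing where they are.

Things in the scene. Friction and masses are not known exactly. Their poses are not given: they have to be found in the camera images.
- shut_box: The empty box, shut at the start (lid top then 101 mm above the bench): grey, 116 (x) by 136 mm (y), walls 4 mm thick and 86 mm high, floor 4 mm, fixed. Origin: centre of underside, z up; x points to the hinge side. Hinge axis: parallel to y at x = 58, z = 90 mm. Inside, the latch catch fills x < -40 mm, |y| < 18 mm, above z = 48 mm.
- open_box: The other box, whose lid stands open at the start, with a dish in it: grey, 116 (x) by 136 mm (y), walls 4 mm thick and 86 mm high, floor 4 mm, fixed. Origin: centre of underside, z up; x points to the hinge side. Hinge axis: parallel to y at x = 58, z = 90 mm. Inside, the latch catch fills x < -40 mm, |y| < 18 mm, above z = 48 mm.
- shut_lid (a joint): Hinge angle of the shut box's lid, rad: 0 = shut and latched, 1.9 = fully open, leaning back past upright; -0.08 = pressed to the stop, 8 mm below latched. Sprung open (3 N at its free edge when shut, 1 N when open; swings open in about 1 s). Push-push latch: pressed right down to the stop and let go, a latched lid is released and an open lid latches; a shorter press changes nothing.
- open_lid (a joint): Hinge angle of the open box's lid, rad: 0 = shut and latched, 1.9 = fully open, leaning back past upright; -0.08 = pressed to the stop, 8 mm below latched. Sprung open (3 N at its free edge when shut, 1 N when open; swings open in about 1 s). Push-push latch: pressed right down to the stop and let go, a latched lid is released and an open lid latches; a shorter press changes nothing.
- shut_lid_press (a point): Middle of the grip ribs on the outer face of the shut box's lid, the place to press: 105 mm from the hinge axis (free edge: 122 mm), 11 mm off the plane through that axis; moves with the lid. Its z is the outer face's normal (up when shut), its x points to the hinge. Lid 142 mm wide; a steel striker 24 mm wide hangs 30 mm under it, 86 to 102 mm from the axis.
- open_lid_press (a point): Middle of the grip ribs on the outer face of the open box's lid, the place to press: 105 mm from the hinge axis (free edge: 122 mm), 11 mm off the plane through that axis; moves with the lid. Its z is the outer face's normal (up when shut), its x points to the hinge. Lid 142 mm wide; a steel striker 24 mm wide hangs 30 mm under it, 86 to 102 mm from the axis.
- shut_box_spot (a point): Point on the inner floor of the empty box (4 mm above the bench), 6 mm from the box's middle toward the hinge: a good place for the bottle. Axes as the box.
- small_bottle_mid (a point): Centre, half-way up, of the smallest bottle: round, 40 mm across, 75 mm high, 42 to 78 g, loose, standing upright. It stands within about 15 cm of the two bigger ones; the bench analysers and a counter behind them are fixed obstacles that begin at x = 0.60 m from the robot's base axis, with nothing else tall nearer than the boxes.
- medium_bottle_mid (a point): Centre, half-way up, of the medium bottle: 48 mm across, 88 mm high, loose, an obstacle.
- tall_bottle_mid (a point): Centre, half-way up, of the tallest bottle: 54 mm across, 105 mm high, loose, an obstacle.
- dish: Round dish 78 mm across, 15 mm high, loose on the floor of the open box; origin at the centre of its underside.

How it is judged (in metres and radians):
On the way, in this order (a step that is already met when the one before it is completed fails the run):
1. the shut box's lid is released and stands open (value of joint shut_lid above 1.2 rad), for 0.2 s.
2. the smallest bottle stands upright on the floor of that box, let go (x of small_bottle_mid in the frame of shut_box between -0.04 and 0.045 m and y of small_bottle_mid in the frame of shut_box between -0.055 and 0.055 m and z of small_bottle_mid in the frame of shut_box between 0.032 and 0.052 m and angle between small_bottle_mid's own z axis and vertical below 0.25 rad and contact force between the fingers and small_bottle below 0.05 N), for 0.2 s.
At the end, for the whole second after the job is handed in: Both lids latched shut (hinge angles within 0.04 rad of 0, at rest), the smallest bottle upright (within 0.25 rad) on the floor of the box that was shut, the dish on the floor of the other box, the two bigger bottles upright (value of joint shut_lid between -0.04 and 0.04 rad and velocity of joint shut_lid between -0.1 and 0.1 rad/s and value of joint open_lid between -0.04 and 0.04 rad and velocity of joint open_lid between -0.1 and 0.1 rad/s and x of small_bottle_mid in the frame of shut_box between -0.04 and 0.045 m and y of small_bottle_mid in the frame of shut_box between -0.055 and 0.055 m and z of small_bottle_mid in the frame of shut_box between 0.032 and 0.052 m and angle between each of small_bottle_mid, medium_bottle_mid, tall_bottle_mid's own z axis and vertical below 0.25 rad and linear speed of small_bottle below 0.03 m/s and x of dish in the frame of open_box between -0.05 and 0.05 m and y of dish in the frame of open_box between -0.06 and 0.06 m and z of dish in the frame of open_box between -0.002 and 0.02 m); the robot touches nothing.
It fails at once if a bigger bottle is knocked over or pushed more than 40 mm (angle between any of medium_bottle_mid, tall_bottle_mid's own z axis and vertical above 0.5 rad or distance of any of medium_bottle_mid, tall_bottle_mid from where it was at the start of the episode above 0.04 m).
It fails at once if the smallest bottle is dropped (falls freely for more than about 25 mm) (linear speed of small_bottle above 0.7 m/s and contact force between the fingers and small_bottle below 0.05 N).
It also fails if it takes over 72 s, if anything falls off the work surface, if the arm or the gripper's body presses on something with over 40 N, if the wrist force passes 120 N, or if a joint passes its speed limit or range.

### The arm

A 6-joint arm with a two-finger parallel gripper is mounted at the origin on a cart in front of the work surface, level with it; the furniture and walls round the work are solid. World frame = base frame: x ahead of the robot, y to its left, z up, the work surface at z = 0. Lengths are in mm, angles in rad, forces in N, time in s.
With the tool pointing down it reaches from about 350 to 775 mm from the base axis. Payload 7.3 kg.
Tool frame: the origin (TCP) lies between the finger pads; the fingertips stand bot.tips_ahead ahead of it and the grasp point (between the pads) lies 6 mm ahead of it (bot.tips_ahead is the distance from the TCP to the fingertips, in mm); z points along the fingers, y is the line along which they close (so a half turn about z gives the same grasp; the last joint's range is limited). The gripper opens to 92 mm and grips with 3 to 60 N. Pads are 19 mm wide; open, the fingers measure 130 mm over their backs; the gripper's body (75 mm by 190 mm) begins 47 mm behind the grasp point.
Start: joints at [-1.357, 0.342, 1.524, -0, 1.275, -0.146], TCP at [184.868, -491.392, 251.741] pointing down, gripper open.
Joint ranges: [-2.53, 2.53], [-0.77, 2.02], [0.04, 2.7], [-1, 4.14], [0.28, 2.66], [-3.11, 3.11]. Speed limits (rad/s): [2.57, 2.57, 3.14, 3.14, 3.14, 3.14].

### API

Orientations are given as [roll, pitch, yaw] about the fixed x, y, z axes, in that order (R = Rz(yaw) Ry(pitch) Rx(roll)).
In Python, from plant import bot gives the robot as it stands. The module is installed in compiled form; this text tells all that it offers.
- The arm moves only by the tool step_arm, never from a script. Its argument "targets" is one flat list of numbers, 7 for each row, row after row: the opening, from 0 (shut) to 1 (fully open), then the shift along the tool's x, y, z each as a share of 100 mm, from -1 to 1, then the turn, a rotation vector about the tool's x, y, z each as a share of pi/4 rad, from -1 to 1. A call has 1 to 20 rows; each row is the pose to reach, as a shift and turn from the pose commanded when the call began, along the tool's axes at that moment; what a row does not reach only later rows make up. A row lasts 1/8 s, in which the tool goes at most 62.5 mm and 10.7 degrees, less where a joint would pass 70% of its speed; a pose out of reach is approached as far as the arm can. A call with a number of a shift or a turn outside -1 to 1 is refused whole. A call with a gripper value outside its range is refused whole. The fingers move at their own pace and stop on an object; the grip force is fixed at half the most. Time passes only in rows, so rows that repeat a pose let the fingers close. It gives the time, the measured TCP pose, the force, the opening and the grip force at its end, in the units of the state.
- bot.get_obs(): the state, without advancing time (a new reading comes with each control period).
- bot.capture(name): name is "side" or "top"; returns (picture, depth): 480x640x3 uint8, blue, green, red; 480x640 float32, mm along the optical axis (not along the pixel's ray), 0 where there is no reading.
- bot.camera_info(name): a dict with "fx", "fy", "cx", "cy" (pixels), "camera_from_world" (4x4, takes a point from world to camera coordinates). Camera axes: x right, y down, z forward; pixel columns grow to the right and rows downward; lengths in mm; the calibration is good to about 2 mm. A picture is of the moment at which its call begins. camera_info takes no time and is no camera call.
- bot.close_job(): hands the job in; it is judged then, once.
The state is a dict: "time": time; "joint_positions": joint angles; "dq": joint speeds; "tau": joint torques, N m; "tool_pos": TCP position; "tcp_rot": TCP orientation; "contact_force": force on the tool from outside, world axes, zero at the start; "moment": the same for the moment, N m; "grip_width": finger opening in mm; "finger_force": force on a finger pad.
Only numpy, scipy, OpenCV 4.12 (cv2) and the standard library are available. Lean on these libraries where they do the work, as an engineer would, in place of code of your own. Each camera call takes 0.05 s, during which the arm holds its last target. There are 200 camera calls.

## Working session

There is one attempt and no reset: what is moved stays moved. The work goes in short steps, Python scripts to look and compute and a tool call to move; the robot and the scene stay as the last step left them, time stands still between calls to the robot, and variables do not carry over. Pictures are saved under pics/ and viewed, at most 10 in all, crops included, and the job is handed in when it is done.

Besides the shell and the picture viewer there is one more tool, called in YAML: its name, and indented under it one key for each argument. step_arm: Moves the arm, as the interface text tells. Shift numbers are shares of 100 mm and turn numbers shares of pi/4 rad, none past 1 either way. Its arguments: {"type":"object","properties":{"targets":{"type":"array"}},"required":["targets"]}

```bash
mkdir -p pics; python3 - <<'E'
from plant import bot
import cv2,numpy as np
for n in("top","side"):
    p,d=bot.capture(n); cv2.imwrite(f"pics/{n}0.png",p); np.save(f"{n}0.npy",d)
    print(n,{k:np.round(v,3).tolist() for k,v in bot.camera_info(n).items()})
print(bot.get_obs(),bot.tips_ahead)
E
```

```text
top {'fx': 582.096, 'fy': 582.096, 'cx': 317.606, 'cy': 240.419, 'camera_from_world': [[-0.001, -1.0, -0.019, 5.445], [-0.994, 0.003, -0.112, 482.5], [0.112, 0.019, -0.994, 1255.667], [0.0, 0.0, 0.0, 1.0]]}
side {'fx': 458.438, 'fy': 458.438, 'cx': 317.373, 'cy': 236.576, 'camera_from_world': [[0.977, -0.211, 0.015, -466.235], [-0.108, -0.561, -0.821, 98.444], [0.182, 0.801, -0.571, 963.398], [0.0, 0.0, 0.0, 1.0]]}
{'time': 0.1, 'joint_positions': array([-1.35699452e+00,  3.42663114e-01,  1.52490427e+00, -1.03605769e-05,
        1.27536123e+00, -1.45979519e-01]), 'dq': array([ 7.00481747e-06, -1.50557205e-03, -4.86667776e-03, -1.30341742e-03,
       -1.04737348e-03,  5.13794609e-04]), 'tau': array([ 3.02228618e-03, -4.32000983e+01, -2.44695228e+01,  7.19848112e-02,
        5.25731407e-02, -3.76874834e-05]), 'tool_pos': array([ 184.79807837, -491.06895324,  251.11520826]), 'tcp_rot': array([-3.14026947e+00, -1.84527785e-04,  3.59784229e-01]), 'contact_force': array([-0.49626241,  0.31233289,  0.65684707]), 'moment': array([ 0.04201835, -0.03480704,  0.01496009]), 'finger_force': 0.0, 'grip_width': 91.85919041082934} 25.0
```

View pics/top0.png

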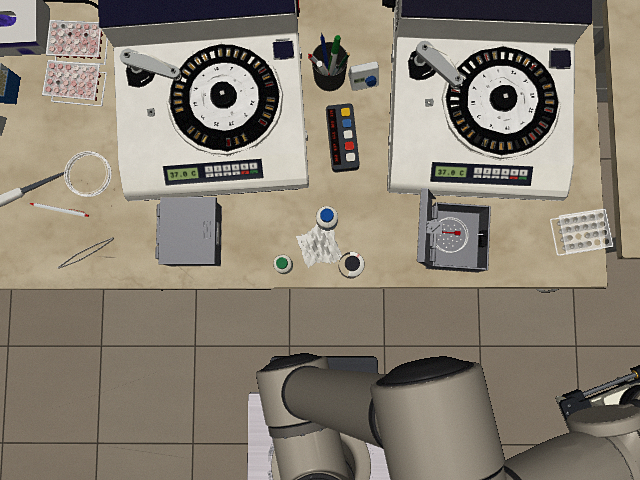

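View pics/side0.png

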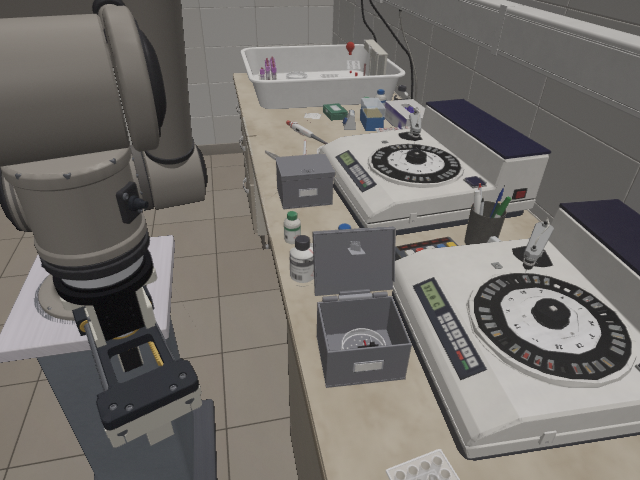

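The top view shows the shut box near px (188,231), the open box near (460,235) with its lid hinged on the left, and caps: green (283,264), blue (327,217), black (351,264). The side view shows the label fronts facing −y. Next I'll measure all of them.

```bash
cat > h.py <<'E'
import numpy as np,cv2
from plant import bot
def cloud(n,d):
    c=bot.camera_info(n); v,u=np.mgrid[:480,:640]
    P=np.dstack([(u-c["cx"])/c["fx"]*d,(v-c["cy"])/c["fy"]*d,d])
    T=np.array(c["camera_from_world"]); return (P-T[:3,3])@T[:3,:3]
E
python3 - <<'E'
from h import *
d=np.load("top0.npy");W=cloud("top",d);p=cv2.imread("pics/top0.png")
for nm,(u,v) in dict(green=(283,264),blue=(327,217),black=(351,264)).items():
    Z=W[v-25:v+25,u-25:u+25];z=Z[...,2];s=np.zeros(z.shape,np.uint8);s[z>40]=1
    n,l,st,_=cv2.connectedComponentsWithStats(s);k=l[25,25];m=(l==k)
    zt=np.percentile(z[m],95);q=Z[m&(z>zt-5)]
    print(nm,"top",zt,q[:,:2].mean(0).round(1),(q.max(0)-q.min(0)).round(), len(q),"all",Z[m].min(0).round(),Z[m].max(0).round())
for nm,(r0,r1,c0,c1) in dict(shut=(190,275,148,228),open=(185,275,410,498)).items():
    Z=W[r0:r1,c0:c1].reshape(-1,3);hi=Z[:,2].max()
    for a,b in((60,82),(82,96),(96,110),(110,250)):
        q=Z[(Z[:,2]>a)&(Z[:,2]<b)]
        if len(q)>20: 
            rc=cv2.minAreaRect(q[:,:2].astype(np.float32)); print(nm,a,b,len(q),np.round(rc[0],1),np.round(rc[1],1),round(rc[2],1),q.min(0).round(),q.max(0).round())
a=cv2.resize(p[185:280,145:235],None,fx=4.4,fy=5);b=cv2.resize(p[185:280,408:498],None,fx=4.4,fy=5)
cv2.imwrite("pics/crop1.png",np.hstack([a,b]))
E
```

```text
green top 76.87214504984298 [430.4  80.4] [24. 21. 10.] 93 all [410.  61.  41.] [448. 101.  82.]
blue top 89.91058982947078 [530.3 -15. ] [26. 27.  8.] 126 all [507. -38.  41.] [554.   7.  93.]
black top 107.81993649230655 [426.9 -67.7] [29. 29.  8.] 137 all [400. -93.  42.] [454. -53. 111.]
shut 60 82 447 [579.  284.7] [ 16.  173.4] 0.2 [571. 198.  60.] [587. 371.  82.]
shut 82 96 260 [506.1 291.4] [150.2 159.4] 89.5 [426. 216.  82.] [586. 366.  96.]
shut 96 110 3844 [496.8 279.3] [125.3 142.3] 89.9 [426. 217.  96.] [568. 342. 109.]
open 60 82 901 [ 505.1 -282.3] [188.6 174.5] 86.1 [ 414. -381.   60.] [ 594. -194.   82.]
open 82 96 933 [ 504.2 -283.9] [183.9 178.3] 89.5 [ 414. -377.   82.] [ 594. -193.   96.]
open 96 110 129 [ 489.5 -233.7] [ 17.6 140.8] 85.3 [ 420. -244.   96.] [ 560. -219.  110.]
open 110 250 1014 [ 491.3 -214.8] [ 49.3 142.7] 86.0 [ 419. -240.  111.] [ 563. -187.  212.]
```

View pics/crop1.png

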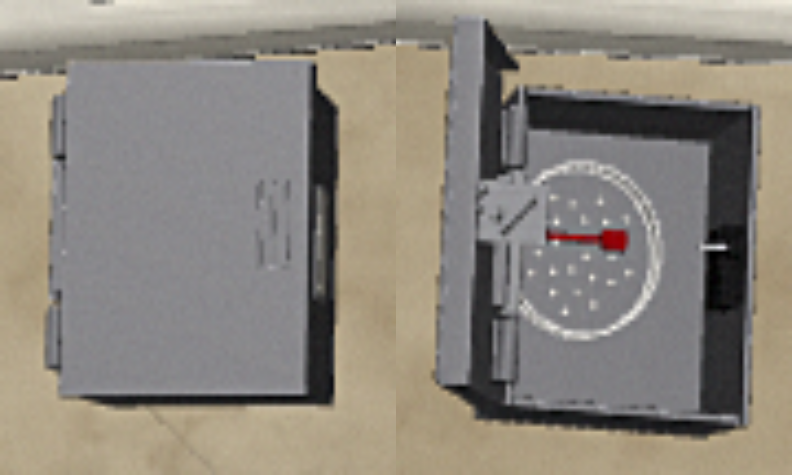

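```bash
python3 - <<'E'
from h import *
d=np.load("top0.npy");W=cloud("top",d)
def edge(q,nm,ax=0,hi=True,bins=12):
    # extreme of the other axis in bins along ax
    o=1-ax;b=np.linspace(q[:,ax].min()+8,q[:,ax].max()-8,bins+1);X=[];Y=[]
    for i in range(bins):
        s=q[(q[:,ax]>=b[i])&(q[:,ax]<b[i+1])]
        if len(s)>2: X.append(s[:,ax].mean());Y.append(s[:,o].max() if hi else s[:,o].min())
    k,c=np.polyfit(X,Y,1);m=q[:,ax].mean();print(nm,"slope",round(k,4),"at",m.round(1),"->",round(k*m+c,1),"res",np.std(np.array(Y)-k*np.array(X)-c).round(1))
Z=W[190:275,148:228].reshape(-1,3);q=Z[(Z[:,2]>98)&(Z[:,2]<108)];print("shut z med",np.median(q[:,2]))
edge(q,"shut free edge y",0,False);edge(q,"shut hinge edge y",0,True);edge(q,"x hi",1,True);edge(q,"x lo",1,False)
Z=W[185:275,410:498].reshape(-1,3)
q=Z[(Z[:,2]>180)&(Z[:,2]<225)];edge(q,"open lid top, +y",0,True);print(q.min(0),q.max(0));print("outer top z",q[:,2].max())
q=Z[(Z[:,2]>80)&(Z[:,2]<94)&(Z[:,1]<-215)&(Z[:,0]<575)&(Z[:,0]>405)];edge(q,"open rim front y",0,False);edge(q[(q[:,1]<-250)],"rim x hi",1,True);edge(q[q[:,1]<-250],"rim x lo",1,False)
Q=W.reshape(-1,3)
for n,(y0,y1) in dict(L=(200,480),R=(-420,-130)).items():
    for x0 in(575,585,595,605,615,640,680):
        s=Q[(Q[:,0]>x0)&(Q[:,0]<x0+8)&(Q[:,1]>y0)&(Q[:,1]<y1)];print(n,x0,np.percentile(s[:,2],[5,50,95,100]).round())
E
```

```text
shut z med 101.34746863519297
shut free edge y slope -0.0012 at 496.6 -> 217.2 res 0.4
shut hinge edge y slope 0.0211 at 496.6 -> 337.5 res 2.3
x hi slope 0.0036 at 276.1 -> 567.3 res 0.2
x lo slope -0.0076 at 276.1 -> 426.3 res 0.7
open lid top, +y slope -0.0705 at 491.2 -> -190.8 res 0.4
[ 420.7862357  -239.5590954   180.21628637] [ 563.35911625 -186.55456118  212.48897257]
outer top z 212.48897256762632
open rim front y slope -0.0756 at 485.3 -> -355.8 res 0.9
rim x hi slope 0.0676 at -325.0 -> 551.1 res 0.7
rim x lo slope 0.0667 at -325.0 -> 415.5 res 0.5
L 575 [-4. 68. 83. 89.]
L 585 [-3. 83. 91. 95.]
L 595 [  1.  90.  96. 102.]
L 605 [  0.  96. 101. 106.]
L 615 [ -0. 100. 106. 112.]
L 640 [  2. 108. 112. 115.]
L 680 [103. 110. 123. 126.]
R 575 [-4. 61. 83. 89.]
R 585 [-2. 82. 91. 99.]
R 595 [  1.  91.  98. 104.]
R 605 [  3.  97. 103. 108.]
R 615 [  3. 101. 107. 112.]
R 640 [  2. 108. 118. 123.]
R 680 [  3. 112. 123. 127.]
```

step_arm:
  targets: [0,0.7,-1,-0.5,0,0,-1,0,0.7,-1,-0.5,0,0,-1,0,0.7,-1,-0.5,0,0,-1,0,0.7,-1,-0.5,0,0,-1,0,0.7,-1,-0.5,0,0,-1]

```text
time: 0.72
tool_pos: [215.2, -372.9, 301.6]
tcp_rot: [-3.141, -0.0, 1.146]
contact_force: [0.9, -0.3, -0.2]
grip_width: 46.4
finger_force: 0.0
```

```bash
cat >> h.py <<'E'
from scipy.spatial.transform import Rotation as Ro
def plan(pts,yaw=None):
    "world TCP points (and yaw) -> tool shares from the measured pose"
    o=bot.get_obs();R=Ro.from_euler("xyz",o["tcp_rot"]);print("t",round(o["time"],2),o["tool_pos"].round(1),o["tcp_rot"].round(3),"F",o["contact_force"].round(1),"w",round(o["grip_width"],1),round(o["finger_force"],1))
    for p in pts:
        s=R.inv().apply(np.array(p[:3])-o["tool_pos"])/100
        t=(R.inv()*Ro.from_euler("xyz",[np.pi,0,p[3]])).as_rotvec()/(np.pi/4)
        print(s.round(2),t.round(3))
E
python3 -c "
from h import *
plan([(496,-145,290,1.50)])"
```

```text
t 0.72 [ 215.2 -372.9  301.6] [-3.141 -0.     1.146] F [ 0.9 -0.3 -0.2] w 46.4 0.0
[3.23 1.62 0.12] [-0.    -0.    -0.451]
```

step_arm:
  targets: [0,1,0.8,0,0,0,-0.45,0,1,0.8,0,0,0,-0.45,0,1,0.8,0,0,0,-0.45]

```text
time: 1.1
tool_pos: [331.9, -313.1, 301.2]
tcp_rot: [3.142, -0.001, 1.502]
contact_force: [-0.7, -0.6, 0.9]
grip_width: 16.5
finger_force: 0.0
```

```bash
python3 -c "
from h import *
plan([(496,-145,290,1.50)])"
```

```text
t 1.1 [ 331.9 -313.1  301.2] [ 3.142e+00 -1.000e-03  1.502e+00] F [-0.7 -0.6  0.9] w 16.5 0.0
[1.79 1.52 0.11] [ 0.    -0.002  0.003]
```

step_arm:
  targets: [0,0.95,0.6,0,0,0,0,0,0.95,0.6,0,0,0,0]

```text
time: 1.35
tool_pos: [396.2, -224.2, 301.3]
tcp_rot: [-3.141, -0.0, 1.493]
contact_force: [0.1, -0.9, -0.0]
grip_width: 0.7
finger_force: 0.0
```

step_arm:
  targets: [0,0.84,0.92,0.1,0,0,0,0,0.84,0.92,0.1,0,0,0,0,0.84,0.92,1,0,0,0,0,0.84,0.92,1,0,0,0]

```text
time: 1.85
tool_pos: [492.5, -147.0, 198.3]
tcp_rot: [-3.136, -0.001, 1.496]
contact_force: [-0.0, -0.7, 0.7]
grip_width: 0.3
finger_force: 0.0
```

```bash
cat >> h.py <<'E'
def lid(hx,hy,yaw,press=90):
    # sweep of a lid: TCP points, closed fingers, tool x along box x
    u=np.array([np.cos(yaw),np.sin(yaw)]);out=[]
    for ty,tz in((60,172),(49,172),(20.5,182),(-14.7,182.5),(-44,175),(-71,158),(-92.5,133),(-101,112),(-105,101),(-105,press)):
        out.append((*(np.array([hx,hy])+ty*u),tz+25,yaw))
    return out
E
python3 -c "
from h import *
plan(lid(490,-240,1.50))"
```

```text
t 1.85 [ 492.5 -147.   198.3] [-3.136e+00 -1.000e-03  1.496e+00] F [-0.  -0.7  0.7] w 0.3 0.0
[-0.33  0.04  0.01] [-0.007 -0.002 -0.005]
[-0.44  0.04  0.01] [-0.007 -0.002 -0.005]
[-0.72  0.04 -0.09] [-0.007 -0.002 -0.005]
[-1.08  0.05 -0.09] [-0.007 -0.002 -0.005]
[-1.37  0.05 -0.02] [-0.007 -0.002 -0.005]
[-1.64  0.05  0.15] [-0.007 -0.002 -0.005]
[-1.85  0.05  0.4 ] [-0.007 -0.002 -0.005]
[-1.94  0.05  0.61] [-0.007 -0.002 -0.005]
[-1.98  0.05  0.72] [-0.007 -0.002 -0.005]
[-1.98  0.05  0.83] [-0.007 -0.002 -0.005]
```

step_arm:
  targets: [0,-0.2,0.03,0,0,0,0,0,-0.33,0.03,0,0,0,0,0,-0.44,0.03,0,0,0,0,0,-0.58,0.03,-0.05,0,0,0,0,-0.72,0.03,-0.09,0,0,0,0,-0.86,0.03,-0.09,0,0,0,0,-1,0.03,-0.09,0,0,0,0,-1,0.03,-0.09,0,0,0]

```text
time: 2.85
tool_pos: [489.5, -248.6, 210.5]
tcp_rot: [3.142, 0.0, 1.497]
contact_force: [1.1, 1.2, 1.4]
grip_width: 0.3
finger_force: 0.8
```

```bash
python3 -c "
from h import *
plan(lid(490,-240,1.50)[3:])
p,d=bot.capture('side');cv2.imwrite('pics/s1.png',p[100:460,150:550])"
```

```text
t 2.85 [ 489.5 -248.6  210.5] [3.142 0.    1.497] F [1.1 1.2 1.4] w 0.3 0.8
[-0.06 -0.    0.03] [ 0.     0.    -0.003]
[-0.35 -0.    0.11] [ 0.     0.    -0.003]
[-0.62  0.    0.28] [ 0.     0.    -0.003]
[-0.84  0.    0.53] [ 0.     0.    -0.003]
[-0.92  0.    0.74] [ 0.     0.    -0.003]
[-0.96  0.    0.85] [ 0.     0.    -0.003]
[-0.96  0.    0.96] [ 0.     0.    -0.003]
```

View pics/s1.png

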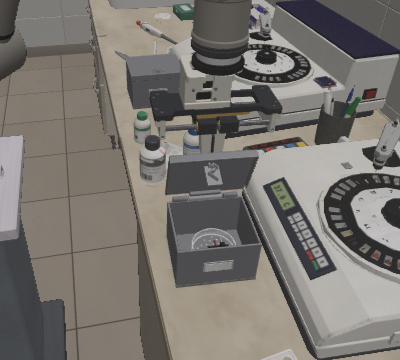

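The lid is following the fingers (lid at crop px (210,172)), so I'll continue the sweep.

step_arm:
  targets: [0,-0.12,0,0.04,0,0,0,0,-0.25,0,0.07,0,0,0,0,-0.36,0,0.11,0,0,0,0,-0.5,0,0.19,0,0,0,0,-0.62,0,0.28,0,0,0,0,-0.74,0,0.4,0,0,0,0,-0.84,0,0.53,0,0,0,0,-0.92,0,0.7,0,0,0,0,-0.96,0,0.82,0,0,0,0,-0.96,0,0.9,0,0,0,0,-0.96,0,0.96,0,0,0,0,-0.96,0,0.96,0,0,0]

```text
time: 4.4
tool_pos: [482.7, -344.2, 116.9]
tcp_rot: [3.14, 0.003, 1.499]
contact_force: [-4.6, -0.1, 15.0]
grip_width: 0.3
finger_force: 7.5
```

step_arm:
  targets: [0,0,0,0.02,0,0,0,0,0,0,0.02,0,0,0]

```text
time: 4.65
tool_pos: [482.8, -344.3, 116.4]
tcp_rot: [3.139, 0.004, 1.499]
contact_force: [-7.9, 1.3, 24.2]
grip_width: 0.5
finger_force: 11.9
```

step_arm:
  targets: [0,0,0,-0.2,0,0,0,0,0,0,-1,0,0,0,0,0,0,-1,0,0,0]

```text
time: 5.03
tool_pos: [483.9, -344.0, 216.8]
tcp_rot: [3.136, 0.004, 1.499]
contact_force: [-0.0, 0.2, -0.8]
grip_width: 0.3
finger_force: 0.0
```

```bash
python3 -c "
from h import *
plan([(497,234,205,np.pi/2)])
p,d=bot.capture('side');W=cloud('side',d);q=W.reshape(-1,3)
s=q[(abs(q[:,0]-485)<60)&(abs(q[:,1]+298)<65)&(q[:,2]>60)];print(len(s),np.percentile(s[:,2],[5,25,50,75,95]))
cv2.imwrite('pics/s2.png',p[100:460,150:550])"
```

```text
t 5.03 [ 483.9 -344.   216.8] [3.136 0.004 1.499] F [-0.   0.2 -0.8] w 0.3 0.0
[ 5.78 -0.28  0.09] [ 0.007  0.006 -0.091]
10742 [ 77.2877155  101.87915458 272.50955276 495.12568446 551.83682798]
```

step_arm:
  targets: [0,1,0,0,0,0,-0.09,0,1,0,0,0,0,-0.09]

```text
time: 5.32
tool_pos: [489.4, -241.2, 211.7]
tcp_rot: [-3.14, -0.001, 1.57]
contact_force: [0.7, 0.5, 0.0]
grip_width: 0.4
finger_force: 0.0
```

step_arm:
  targets: [0,1,-0.05,0,0,0,0,0,1,-0.05,0,0,0,0]

```text
time: 5.58
tool_pos: [484.2, -140.7, 211.7]
tcp_rot: [-3.14, -0.001, 1.571]
contact_force: [0.7, -0.5, 0.2]
grip_width: -0.0
finger_force: 0.0
```

step_arm:
  targets: [0,1,0,0,0,0,0,0,1,0,0,0,0,0]

```text
time: 5.82
tool_pos: [484.4, -40.9, 211.9]
tcp_rot: [-3.14, -0.0, 1.571]
contact_force: [1.3, 0.4, 0.0]
grip_width: 0.4
finger_force: 0.0
```

```bash
python3 -c "
from h import *
plan([(497,234,205,np.pi/2)])
p,d=bot.capture('side');W=cloud('side',d);q=W.reshape(-1,3)
s=q[(abs(q[:,0]-485)<60)&(abs(q[:,1]+298)<65)&(q[:,2]>60)&(q[:,2]<230)];print(len(s),np.percentile(s[:,2],[5,25,50,75,95]))"
```

```text
t 5.83 [484.4 -40.9 211.9] [-3.14  -0.     1.571] F [1.3 0.4 0. ] w 0.4 0.0
[2.75 0.13 0.07] [-0.002 -0.001  0.   ]
4734 [ 67.81130944 100.40770294 101.59445577 102.39824191 103.41971768]
```

Lid of the open box is latched at 101–102 mm. On to the shut box.

step_arm:
  targets: [0,1,0.04,0,0,0,0,0,1,0.04,0,0,0,0]

```text
time: 6.12
tool_pos: [488.8, 58.4, 211.9]
tcp_rot: [-3.141, -0.0, 1.57]
contact_force: [0.5, -1.3, -0.1]
grip_width: 0.7
finger_force: 0.0
```

step_arm:
  targets: [0,1,0.05,0,0,0,0,0,1,0.05,0,0,0,0]

```text
time: 6.38
tool_pos: [493.9, 158.8, 211.8]
tcp_rot: [-3.141, 0.0, 1.571]
contact_force: [0.2, -0.9, 0.4]
grip_width: 0.4
finger_force: 0.0
```

step_arm:
  targets: [0,0.75,0.04,0.07,0,0,0,0,0.75,0.04,0.6,0,0,0,0,0.75,0.04,0.8,0,0,0,0,0.75,0.04,0.8,0,0,0]

```text
time: 6.88
tool_pos: [497.2, 231.3, 130.3]
tcp_rot: [-3.137, 0.002, 1.57]
contact_force: [0.2, -0.1, 0.5]
grip_width: 0.1
finger_force: 0.0
```

```bash
python3 -c "
from h import *
plan([(497,234,115,np.pi/2)])"
```

```text
t 6.88 [497.2 231.3 130.3] [-3.137e+00  2.000e-03  1.570e+00] F [ 0.2 -0.1  0.5] w 0.1 0.0
[ 0.03 -0.    0.15] [-0.006  0.002 -0.001]
```

step_arm:
  targets: [0,0.02,0,0.06,0,0,0,0,0.02,0,0.1,0,0,0,0,0.02,0,0.14,0,0,0,0,0.02,0,0.17,0,0,0,0,0.02,0,0.19,0,0,0,0,0.02,0,0.19,0,0,0]

```text
time: 7.62
tool_pos: [499.6, 233.2, 116.3]
tcp_rot: [3.138, -0.0, 1.569]
contact_force: [-4.9, -4.5, 18.7]
grip_width: 0.6
finger_force: 9.6
```

step_arm:
  targets: [1,0,0,-0.6,0,0,0,1,-0.6,0,-1,0,0,0,1,-1,0,-1,0,0,0,1,-1,0,-1,0,0,0]

```text
time: 8.12
tool_pos: [498.6, 131.2, 214.4]
tcp_rot: [3.14, 0.0, 1.565]
contact_force: [-0.4, 0.9, 0.1]
grip_width: 35.7
finger_force: 0.0
```

```bash
python3 -c "
from h import *
plan([(430,81,160,np.pi/2)])
p,d=bot.capture('side');cv2.imwrite('pics/s3.png',p[100:400,170:570])"
```

```text
t 8.12 [498.6 131.2 214.4] [3.14  0.    1.565] F [-0.4  0.9  0.1] w 35.7 0.0
[-0.51 -0.68  0.54] [ 0.001  0.    -0.007]
```

View pics/s3.png

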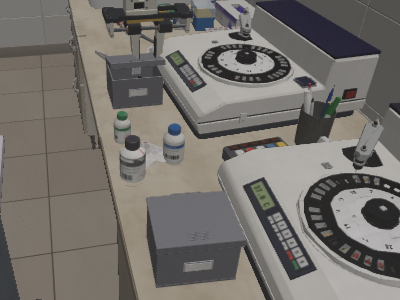

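step_arm:
  targets: [1,-0.5,-0.68,0.4,0,0,0,1,-0.5,-0.68,0.5,0,0,0,1,-0.5,-0.68,0.5,0,0,0,1,-0.5,-0.68,0.5,0,0,0]

```text
time: 8.68
tool_pos: [431.8, 84.5, 164.3]
tcp_rot: [3.14, -0.0, 1.57]
contact_force: [0.1, -0.2, 0.6]
grip_width: 79.5
finger_force: 0.0
```

```bash
python3 -c "
from h import *
p,d=bot.capture('side');W=cloud('side',d)
hsv=cv2.cvtColor(p,cv2.COLOR_BGR2HSV)
q=W.reshape(-1,3);s=q[(abs(q[:,0]-430)<30)&(abs(q[:,1]-81)<30)&(q[:,2]>5)&(q[:,2]<85)]
for z in range(5,80,8):
    k=s[(s[:,2]>=z)&(s[:,2]<z+8)]
    if len(k)>2:print(z,len(k),k[:,0].min().round(),k[:,0].max().round(),k[:,1].min().round())
plan([(430,81,56,np.pi/2)])"
```

```text
5 31 412.0 433.0 60.0
13 33 412.0 450.0 58.0
21 46 412.0 450.0 59.0
29 49 412.0 450.0 57.0
37 47 412.0 450.0 59.0
45 57 412.0 451.0 57.0
53 81 413.0 449.0 60.0
61 27 420.0 444.0 65.0
69 61 421.0 443.0 66.0
t 8.72 [432.1  84.5 164.4] [ 3.139 -0.     1.57 ] F [ 0.2 -0.4  0.9] w 84.0 0.0
[-0.04 -0.02  1.08] [ 0.003 -0.    -0.001]
```

step_arm:
  targets: [1,-0.04,0,0.2,0,0,0,1,-0.04,0,0.6,0,0,0,1,-0.04,0,1,0,0,0,1,-0.04,0,1,0,0,0]

```text
time: 9.22
tool_pos: [429.9, 80.2, 62.2]
tcp_rot: [-3.137, 0.0, 1.57]
contact_force: [0.3, 0.2, 0.8]
grip_width: 91.7
finger_force: 0.0
```

step_arm:
  targets: [1,0,0,0.1,0,0,0,1,0,0,0.1,0,0,0,0.3,0,0,0.1,0,0,0,0.3,0,0,0.1,0,0,0,0.3,0,0,0.1,0,0,0,0.3,0,0,0.1,0,0,0,0.3,0,0,0.1,0,0,0,0.3,0,0,0.1,0,0,0]

```text
time: 10.22
tool_pos: [430.5, 79.6, 53.7]
tcp_rot: [3.141, 0.0, 1.569]
contact_force: [0.4, 0.1, 0.8]
grip_width: 38.6
finger_force: 30.0
```

step_arm:
  targets: [0.3,0,0,-0.4,0,0,0,0.3,0,0,-1,0,0,0,0.3,0,0,-1,0,0,0]

```text
time: 10.6
tool_pos: [432.8, 79.7, 157.4]
tcp_rot: [3.133, 0.0, 1.569]
contact_force: [0.7, -0.4, -0.7]
grip_width: 38.3
finger_force: 30.0
```

step_arm:
  targets: [0.3,0.4,0.2,-0.2,0,0,0,0.3,0.9,0.4,-0.3,0,0,0,0.3,1,0.5,-0.3,0,0,0]

```text
time: 10.98
tool_pos: [480.9, 181.8, 183.2]
tcp_rot: [3.142, -0.0, 1.572]
contact_force: [-0.4, -0.3, -0.6]
grip_width: 38.3
finger_force: 30.0
```

```bash
python3 -c "
from h import *
plan([(490,284,180,np.pi/2)])
p,d=bot.capture('top');W=cloud('top',d);q=W.reshape(-1,3)
s=q[(abs(q[:,0]-497)<65)&(q[:,1]>310)&(q[:,1]<430)&(q[:,2]>150)&(q[:,2]<230)];print(len(s),s.min(0),s.max(0))
p,d=bot.capture('side');cv2.imwrite('pics/s4.png',cv2.resize(p[60:300,180:460],None,fx=2,fy=2))"
```

```text
t 10.97 [480.9 181.8 183.2] [ 3.142 -0.     1.572] F [-0.4 -0.3 -0.6] w 38.3 30.0
[1.02 0.09 0.03] [ 0.    -0.     0.002]
1376 [432.03223645 342.85256398 150.00768454] [561.90147589 390.36632261 210.97336417]
```

View pics/s4.png

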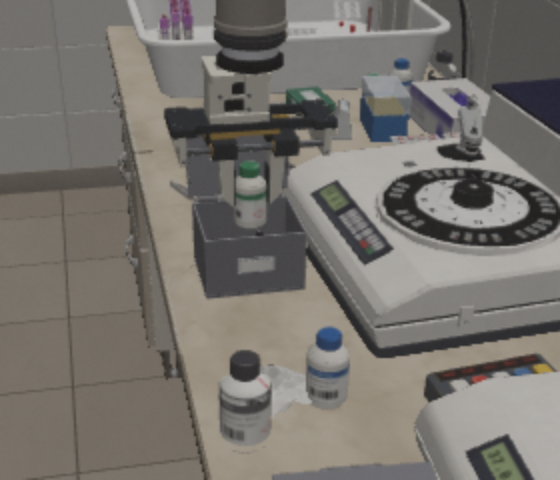

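step_arm:
  targets: [0.3,0.6,0.06,0,0,0,0,0.3,1,0.09,0,0,0,0,0.3,1,0.09,0.2,0,0,0,0.3,1,0.09,0.5,0,0,0,0.3,1,0.09,0.5,0,0,0]

```text
time: 11.7
tool_pos: [487.6, 277.4, 130.8]
tcp_rot: [-3.135, 0.003, 1.568]
contact_force: [-0.2, -0.1, -0.8]
grip_width: 38.5
finger_force: 30.0
```

```bash
python3 -c "
from h import *
plan([(490,284,58,np.pi/2)])"
```

```text
t 11.7 [487.6 277.4 130.8] [-3.135e+00  3.000e-03  1.568e+00] F [-0.2 -0.1 -0.8] w 38.5 30.0
[0.07 0.03 0.73] [-0.009  0.004 -0.003]
```

step_arm:
  targets: [0.3,0.02,0,0.3,0,0,0,0.3,0.02,0,0.55,0,0,0,0.3,0.02,0,0.63,0,0,0,0.3,0.02,0,0.67,0,0,0,0.3,0.02,0,0.69,0,0,0,0.3,0.02,0,0.69,0,0,0]

```text
time: 12.45
tool_pos: [490.0, 281.6, 65.3]
tcp_rot: [3.141, -0.0, 1.569]
contact_force: [-0.5, 0.5, -0.1]
grip_width: 38.2
finger_force: 30.0
```

step_arm:
  targets: [0.3,0,0,0.03,0,0,0,0.3,0,0,0.05,0,0,0,0.3,0,0,0.065,0,0,0,0.3,0,0,0.075,0,0,0,0.3,0,0,0.075,0,0,0]

```text
time: 13.08
tool_pos: [489.7, 281.5, 57.6]
tcp_rot: [3.142, 0.0, 1.569]
contact_force: [-2.0, -0.5, 3.8]
grip_width: 38.6
finger_force: 30.0
```

Contact with the floor (3.8 N). Release gently.

step_arm:
  targets: [0.62,0,0,0,0,0,0,0.62,0,0,0,0,0,0,0.62,0,0,0,0,0,0,0.62,0,0,0,0,0,0]

```text
time: 13.58
tool_pos: [489.7, 281.5, 57.1]
tcp_rot: [-3.141, 0.0, 1.569]
contact_force: [-0.2, 0.3, 0.9]
grip_width: 56.8
finger_force: 0.0
```

step_arm:
  targets: [0.62,0,0,-0.2,0,0,0,0.62,0,0,-0.6,0,0,0,0.62,0,0,-1,0,0,0,0.62,0,0,-1,0,0,0]

```text
time: 14.08
tool_pos: [491.4, 282.2, 160.4]
tcp_rot: [3.135, -0.003, 1.569]
contact_force: [-0.7, 0.6, 0.5]
grip_width: 56.8
finger_force: 0.0
```

step_arm:
  targets: [0,0,0,-0.5,0,0,0,0,0,0,-1,0,0,0,0,0.4,0.03,-1,0,0,0,0,0.8,0.05,-1,0,0,0,0,0.8,0.05,-1,0,0,0]

```text
time: 14.7
tool_pos: [494.1, 363.4, 255.3]
tcp_rot: [-3.14, 0.001, 1.572]
contact_force: [-0.2, -0.2, -0.6]
grip_width: 11.6
finger_force: 0.0
```

```bash
python3 -c "
from h import *
plan([(497,430,260,np.pi/2),(497,430,197,np.pi/2)])
p,d=bot.capture('top');W=cloud('top',d)
hsv=cv2.cvtColor(p,cv2.COLOR_BGR2HSV)
m=(hsv[...,0]>50)&(hsv[...,0]<85)&(hsv[...,1]>90)&(abs(W[...,0]-497)<70)&(abs(W[...,1]-281)<65);print('cap',m.sum(),np.median(W[m],0) if m.any() else '')
cv2.imwrite('pics/s5.png',cv2.resize(p[180:290,130:260],None,fx=4,fy=4))"
```

```text
t 14.7 [494.1 363.4 255.3] [-3.140e+00  1.000e-03  1.572e+00] F [-0.2 -0.2 -0.6] w 11.6 0.0
[ 0.67  0.03 -0.05] [-0.003  0.001  0.002]
[0.67 0.03 0.58] [-0.003  0.001  0.002]
cap 142 [490.23843419 283.09831287  79.55525418]
```

View pics/s5.png

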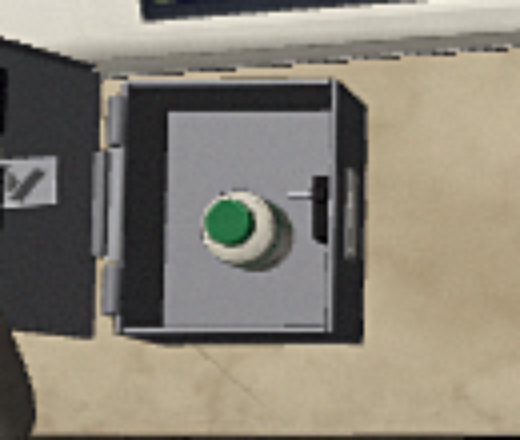

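The bottle stands upright in the box at (490, 283), cap at 79.5 mm (px (230,222) in the crop), and the lid is fully open. I'll close it the same way.

step_arm:
  targets: [0,0.5,0.03,-0.05,0,0,0,0,0.68,0.03,-0.05,0,0,0,0,0.68,0.03,0.3,0,0,0,0,0.68,0.03,0.58,0,0,0,0,0.68,0.03,0.58,0,0,0]

```text
time: 15.38
tool_pos: [497.0, 427.5, 196.2]
tcp_rot: [-3.136, 0.004, 1.568]
contact_force: [-0.5, -0.8, -0.3]
grip_width: 0.3
finger_force: 0.0
```

```bash
python3 -c "
from h import *
plan(lid(497,339,np.pi/2)[1:5])"
```

```text
t 15.38 [497.  427.5 196.2] [-3.136  0.004  1.568] F [-0.5 -0.8 -0.3] w 0.3 0.0
[-0.4   0.   -0.01] [-0.007  0.005 -0.003]
[-0.68  0.   -0.11] [-0.007  0.005 -0.003]
[-1.03  0.   -0.11] [-0.007  0.005 -0.003]
[-1.33  0.   -0.03] [-0.007  0.005 -0.003]
```

step_arm:
  targets: [0,-0.18,0,0,0,0,0,0,-0.3,0,-0.01,0,0,0,0,-0.41,0,-0.02,0,0,0,0,-0.54,0,-0.06,0,0,0,0,-0.68,0,-0.11,0,0,0,0,-0.83,0,-0.11,0,0,0,0,-1,0,-0.11,0,0,0,0,-1,0,-0.11,0,0,0]

```text
time: 16.38
tool_pos: [497.8, 328.0, 210.2]
tcp_rot: [-3.141, 0.001, 1.568]
contact_force: [-1.1, 1.9, 1.7]
grip_width: 0.5
finger_force: 0.8
```

```bash
python3 -c "
from h import *
plan(lid(497,339,np.pi/2)[3:])"
```

```text
t 16.38 [497.8 328.  210.2] [-3.141e+00  1.000e-03  1.568e+00] F [-1.1  1.9  1.7] w 0.5 0.8
[-0.04 -0.01  0.03] [-0.001  0.001 -0.004]
[-0.33 -0.01  0.1 ] [-0.001  0.001 -0.004]
[-0.6  -0.01  0.27] [-0.001  0.001 -0.004]
[-0.81 -0.    0.52] [-0.001  0.001 -0.004]
[-0.9  -0.    0.73] [-0.001  0.001 -0.004]
[-0.94 -0.    0.84] [-0.001  0.001 -0.004]
[-0.94 -0.    0.95] [-0.001  0.001 -0.004]
```

step_arm:
  targets: [0,-0.12,0,0.04,0,0,0,0,-0.23,0,0.07,0,0,0,0,-0.34,0,0.11,0,0,0,0,-0.48,0,0.18,0,0,0,0,-0.6,0,0.27,0,0,0,0,-0.72,0,0.39,0,0,0,0,-0.82,0,0.53,0,0,0,0,-0.9,0,0.7,0,0,0,0,-0.94,0,0.82,0,0,0,0,-0.94,0,0.9,0,0,0,0,-0.94,0,0.96,0,0,0,0,-0.94,0,0.98,0,0,0,0,-0.94,0,0.98,0,0,0]

```text
time: 18.0
tool_pos: [497.8, 234.4, 115.7]
tcp_rot: [3.14, 0.002, 1.57]
contact_force: [-10.2, -9.7, 31.5]
grip_width: 0.3
finger_force: 15.9
```

step_arm:
  targets: [0,0,0,-0.2,0,0,0,0,-0.2,0,-1,0,0,0,0,-1,0,-1,0,0,0,0,-1,0,-1,0,0,0,0,-1,0,-1,0,0,0,0,-1,0,-1,0,0,0]

```text
time: 18.75
tool_pos: [497.3, 136.1, 211.7]
tcp_rot: [-3.141, -0.0, 1.569]
contact_force: [-0.2, 0.5, -1.0]
grip_width: 0.1
finger_force: 0.0
```

```bash
python3 -c "
from h import *
plan([])
p,d=bot.capture('side');W=cloud('side',d);q=W.reshape(-1,3)
for x,y in((485,-298),(497,281)):
  s=q[(abs(q[:,0]-x)<50)&(abs(q[:,1]-y)<50)&(q[:,2]>60)&(q[:,2]<230)];print(len(s),np.percentile(s[:,2],[5,50,95]))
cv2.imwrite('pics/s6.png',p[60:460,170:570])"
```

```text
t 18.75 [497.3 136.1 211.7] [-3.141 -0.     1.569] F [-0.2  0.5 -1. ] w 0.1 0.0
2608 [100.32525723 101.88076063 103.4097475 ]
577 [ 99.44552987 101.2492117  102.88445438]
```

View pics/s6.png

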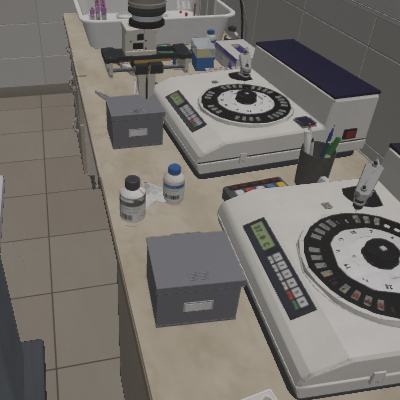

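Both boxes are shut, with lid tops at 101–102 mm (crop px (135,120) and (195,280)). The two bigger bottles are standing and the robot is clear of everything.

```bash
python3 -c "
from plant import bot
print(bot.close_job())"
```

```text
the job is handed in; nothing more can be done
None
```

The job is handed in, with no verdict returned: the smallest bottle was set down upright in the box that was shut, both lids now measure shut (tops at 101–102 mm), the dish's box was only pressed shut, and the two bigger bottles are still standing, at about 19 s of the 72 s allowed.

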